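Open the bead case: press the snap tab, push the cover off the bead bay

ROBOT

A 6-joint arm with a two-finger parallel gripper is mounted at the origin on the work surface. World frame = base frame: x ahead of the robot, y to its left, z up, the work surface at z = 0. Lengths are in m, angles in rad, forces in N, time in s.
With the tool pointing down it reaches from about 0.425 to 1.125 m from the base axis. Payload 14.9 kg.
Tool frame: the origin (TCP) lies midway between the tips of the shut fingers; the grasp point (between the pads) lies 19 mm behind it; z points along the fingers, y is the direction in which the jaws open and shut (so a half turn about z gives the same grasp; the last joint's range is limited). The gripper opens to 91 mm and grips with 3 to 60 N. Pads are 32 mm wide; open, the fingers measure 118 mm over their backs; the gripper's body (76 mm by 178 mm) begins 60 mm behind the grasp point.
Start: joints at [1.254, 0.379, 1.734, -0, 1.028, -0.033], TCP at [0.196, 0.672, 0.214] pointing down, gripper open.
Joint ranges: [-2.77, 2.77], [-0.74, 2.19], [0, 2.66], [-1.06, 4.2], [0.31, 2.87], [-3.08, 3.08]. Speed limits (rad/s): [1.89, 1.89, 2.39, 3.14, 3.14, 3.14].

INTERFACE

Orientations are given as a unit quaternion [x, y, z, w].
In Python, from bench import r, kinematics, vision, job_done gives the robot as it stands. The module is installed in compiled form; this text tells all that it offers. Calls block until the motion is done:
- r.move_ptp(position, orientation): joint-space move of the TCP to a pose.
- r.line_to(position, frame=None, v=0.15): straight line of the TCP; frame=None keeps the orientation; v is the mean speed in m/s.
- r.set_joints(angles): joint-space move.
- r.grip(opening): finger opening in m; the grip force is fixed at half the most; returns when the fingers have stopped.
- r.wait(seconds).
- kinematics.ik(position, orientation): joint angles nearest the present ones, or None.
- r.get_obs(): the state.
- vision.camera(name): name is "scene" or "top"; returns the picture (480x640x3 uint8, red, green, blue); there is no depth.
- vision.get_calibration(name): a dict with "fov_y" (degrees; the focal length in pixels is half the picture's height over the tangent of half this angle, whatever the lens; pixels are square), "cx", "cy" (the principal point, pixels), "camera_from_world" (4x4, takes a point from world to camera coordinates). Camera axes: x right, y down, z forward; pixel columns grow to the right and rows downward; lengths in m; the calibration is good to about 2 mm. A picture is of the moment at which its call begins. get_calibration takes no time and is no camera call.
A pose or a line that the arm cannot do raises r.IKError and nothing moves.
- job_done(): hands the job in, once; it reports no verdict.
Trained networks look in the newest picture that a camera, given by its name, has taken for a name from the list of things; names that differ only in an ending like _2 or _b are one class to them, and where a whole thing is asked for, a point or a joint stands for the part that bears it (a point fixed in the world has none). Each returns a list of dicts, best first, with "p" (0 to 1); they miss things now and then, are a little off and sometimes report something else, mostly with a low value. They report only what shows in the picture. A call takes as long as a camera call. They do not tell look-alikes from the thing itself.
- vision.find_in(thing, camera): "position" ([x, y, z] in m, in the coordinates of the camera as it stood for that picture, good to about 4 mm: the middle of the surface that is visible of it).
- vision.tip_of(thing, camera): "position" ([x, y, z] in m, in the coordinates of the camera as it stood for that picture, good to about 4 mm: a listed point, or the origin of a listed thing).
The state is a dict: "t": time; "q": joint angles; "qd": joint speeds; "tau": joint torques, N m; "eef_pos": TCP position; "ee_rot": TCP orientation; "force": force on the tool from outside, world axes, zero at the start; "wrist_torque": the same for the moment, N m; "gripper_width": finger opening in m.
Only numpy, scipy, OpenCV 4.12 (cv2) and the standard library are available. Lean on these libraries where they do the work, as an engineer would, in place of code of your own. Each camera call takes 0.05 s, during which the arm holds its last target.

TASK

Open the wooden bead case on the stall: press its steel snap tab fully in, then push the released cover along the case, onto the flat deck, until the bead bay is completely uncovered, and leave it lying there. Push only: do not lift, tip or force the cover, and leave the other things on the table where they are.

Things in the scene. Friction and masses are not known exactly. Their poses are not given: they have to be found in the camera images.
- case: Fixed wooden bead case, 260 (x) x 124 (y) x 52 mm high, at any heading. Origin under its centre, z up; +x is the way to push the cover. Bead bay at x -112 to -20 mm; flat deck x -20 to 122, top at z 40. Walls (inner faces y +-50, x +-122) rise to z 52, 2 mm above the cover's panel. Cover rides on 8 mm wide runners along the side walls, tops at z 44.
- cover: Loose wooden cover, about 0.2 kg; panel 108 (x) x 96 (y) x 6 mm, axes as the case's; origin at centre of its underside. Closed: origin at case x about -65, z 44 mm; bay uncovered beyond case x +34; end wall stops it at +68. On top a rib 12 (x) x 60 (y) mm, 14 mm tall, centred 10 mm ahead (+x) of the origin. Push the rib (or rear edge) to case +x; under 3 N slides it.
- rib_back (a point): Middle of the rib's rear (-x) face, 13 mm above the cover's underside (7 mm above the panel's top, 7 mm below the rib's top): push here towards the case's +x.
- tab (a joint): Snap tab travel, m: 0 standing, 0.009 fully in; pressed straight down with 5 to 6 N, stays where left (no spring back). Standing, its top is 10 mm above the deck, level with the cover's panel top, and blocks the cover; it clears the cover's underside only beyond 0.006. Fully in, its top is 1 mm above the deck (case z 41 mm).
- tab_top (a point): Centre of the top of the steel snap tab, 34 (case x) x 30 (case y) mm; moves down with it. On the case's middle line, 9 mm ahead (+x) of its origin, just ahead of the closed cover, whose front edge is 18 to 22 mm from this point.
- oil_jar: small closed amber glass jar with a black lid, 48 mm across, 65 mm tall, standing beside the case; bystander, origin under its centre
- bead_tub: open clear tub of black beads, 70 x 60 x 32 mm, beside the case; bystander, origin under its centre
- screwdriver: small screwdriver, 120 mm long, lying beside the case; bystander
- paper_cup: white paper cup, 70 mm across, 85 mm tall; bystander, origin under its centre
- phone: black slab phone lying flat, 150 x 72 x 9 mm; bystander, origin under its centre
- wood_block: plain wooden block, 35 x 150 x 45 mm; bystander, origin under its centre
- bangle: steel bangle lying flat, 68 mm across, 10 mm high; bystander, origin under its centre
Mind the look-alikes: they are no part of the job. Several things have the shape of the cover; the one meant has the colours described above.

How it is judged:
By the outcome, as a careful person would: the job done as asked, in the order asked, and still so for the second after the job is handed in, with the robot touching nothing.
It also fails if it takes over 40 s, if anything falls off the work surface, if the arm or the gripper's body presses on something with over 40 N, if the wrist force passes 120 N, or if a joint passes its speed limit or range.

## Working session

There is one attempt and no reset: what is moved stays moved. The work goes in short steps, each a Python script; the robot and the scene stay as the last script left them, time stands still between calls to the robot, and variables do not carry over. Pictures are saved under pics/ and viewed, and the job is handed in when it is done.

```bash
mkdir -p pics
python3 - <<'E'
from bench import r, kinematics, vision
import cv2, numpy as np
o=r.get_obs(); print(o['t'],o['eef_pos'],o['ee_rot'],o['force'],o['gripper_width'])
for c in ['scene','top']:
    im=vision.camera(c); cv2.imwrite(f'pics/{c}0.png',im[:,:,::-1])
    k=vision.get_calibration(c); print(c,k)
    T=np.linalg.inv(np.array(k['camera_from_world']))
    for n in ['case','cover','tab_top','rib_back']:
        for d in vision.tip_of(n,c)[:5]:
            p=T@np.r_[d['position'],1]; print(c,n,round(d['p'],2),p[:3].round(4))
E
```

```text
0.0 [0.19587542 0.67160387 0.21327718] [ 1.41424142e-01  9.89948935e-01 -5.55889667e-04 -9.48019966e-05] [0.12093234 0.03949383 0.05557977] 0.09091427556147749
scene {'fov_y': 56.630446026008855, 'cx': 312.43020891642607, 'cy': 241.62675752144594, 'camera_from_world': array([[ 0.87679596,  0.48083971, -0.0046926 , -0.49424726],
       [ 0.29271038, -0.54143968, -0.7881394 , -0.07575927],
       [-0.38150948,  0.68966386, -0.6154789 ,  1.32365821],
       [ 0.        ,  0.        ,  0.        ,  1.        ]])}
scene case 0.89 [6.003e-01 7.520e-02 3.000e-04]
scene case 0.6 [ 0.6759 -0.4257  0.0016]
scene case 0.22 [ 7.183e-01  4.424e-01 -2.000e-04]
scene cover 0.8 [ 0.5856 -0.1714  0.0036]
scene cover 0.67 [0.599  0.0102 0.0428]
scene cover 0.6 [ 0.3433 -0.1286  0.0012]
scene tab_top 0.54 [0.6011 0.0843 0.0513]
scene rib_back 0.96 [0.5952 0.0117 0.0575]
scene rib_back 0.84 [0.4072 0.1672 0.0135]
scene rib_back 0.67 [ 0.348  -0.1324  0.0085]
scene rib_back 0.57 [ 0.5852 -0.1743  0.0157]
top {'fov_y': 57.175032633877606, 'cx': 323.4503262394006, 'cy': 238.68263220786886, 'camera_from_world': array([[ 0.0255777 , -0.99938199,  0.02411269, -0.01721358],
       [-0.98719457, -0.02905028, -0.15685334,  0.52646304],
       [ 0.15745688, -0.01979197, -0.98732751,  1.03891293],
       [ 0.        ,  0.        ,  0.        ,  1.        ]])}
top case 0.76 [0.6058 0.0727 0.0012]
top cover 0.97 [ 0.4104  0.1634 -0.0031]
top cover 0.82 [ 0.3501 -0.1266 -0.0024]
top cover 0.79 [0.5981 0.0115 0.0464]
top cover 0.69 [ 0.5882 -0.1677  0.0006]
top tab_top 0.65 [0.6064 0.0844 0.051 ]
top tab_top 0.45 [ 0.6047  0.074  -0.0019]
top rib_back 0.93 [ 0.5886 -0.1714  0.0162]
top rib_back 0.81 [0.5986 0.0165 0.053 ]
top rib_back 0.64 [0.4136 0.1676 0.012 ]
```

View pics/scene0.png

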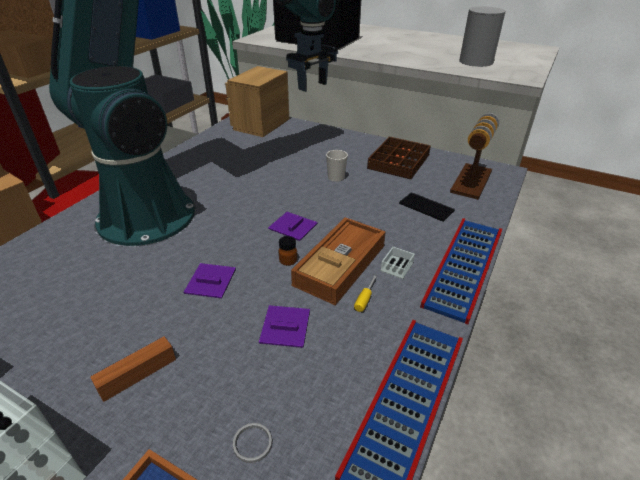

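View pics/top0.png

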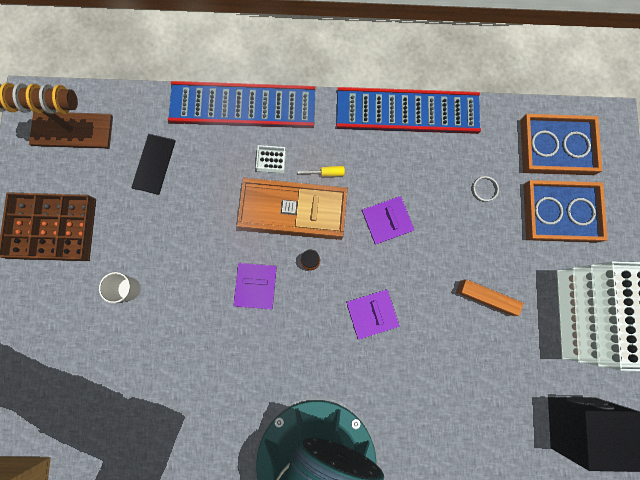

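The top view shows the case at about (293,208). The pale wooden cover with its rib is at (318,208), the tab at (289,207) and the deck to its left, so the push runs roughly along world +y. The purple covers are look-alikes. The jar (310,260), the tub and the screwdriver all stand beside the case. Next I'll measure the heading precisely.

Run:
```python
import cv2
im=cv2.imread('pics/top0.png')[165:255,225:365]
cv2.imwrite('pics/topcrop.png',cv2.resize(im,None,fx=5.7,fy=5.7,interpolation=cv2.INTER_CUBIC))
im=cv2.imread('pics/scene0.png')[210:310,280:400]
cv2.imwrite('pics/scenecrop.png',cv2.resize(im,None,fx=6,fy=6,interpolation=cv2.INTER_CUBIC))
```

```text
(no output)
```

View pics/topcrop.png

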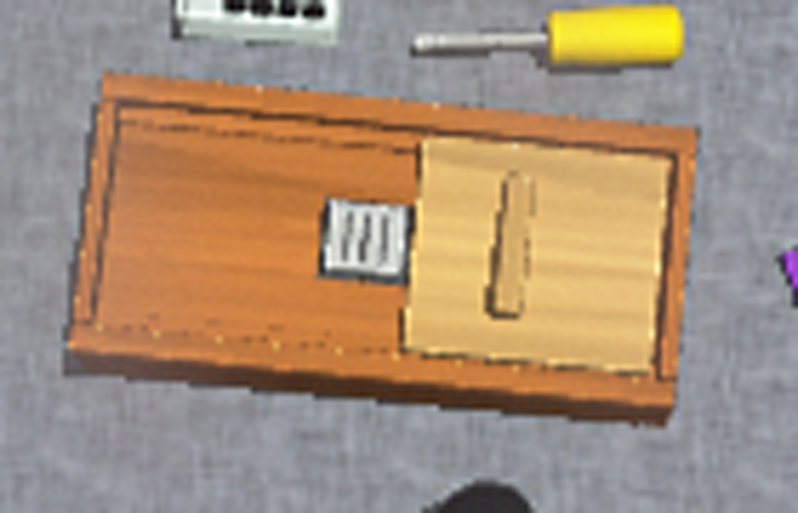

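View pics/scenecrop.png

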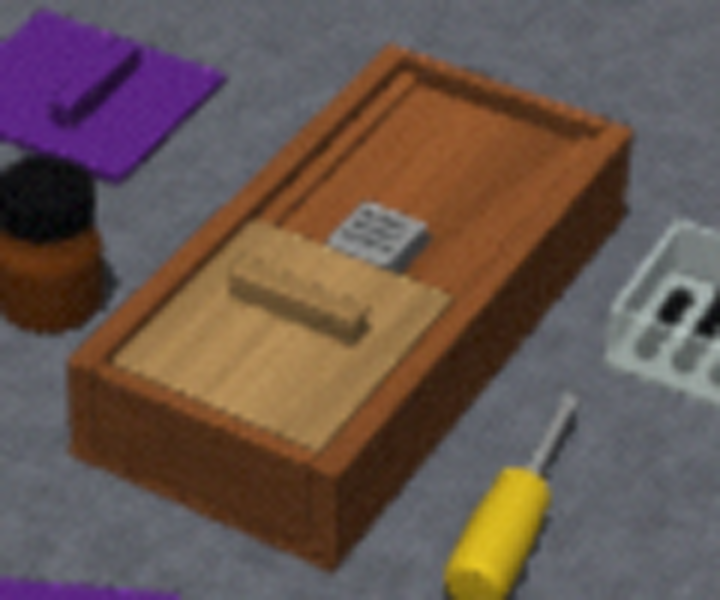

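```bash
cat > h.py <<'E'
import numpy as np
from scipy.optimize import least_squares
def proj(k,P):
    P=np.atleast_2d(P); C=np.array(k['camera_from_world']); c=P@C[:3,:3].T+C[:3,3]
    f=240/np.tan(np.radians(k['fov_y'])/2)
    return c[:,:2]/c[:,2:]*f+[k['cx'],k['cy']]
def c2w(X,P):
    P=np.atleast_2d(P).astype(float); c,s=np.cos(X[2]),np.sin(X[2])
    return np.c_[X[0]+c*P[:,0]-s*P[:,1],X[1]+s*P[:,0]+c*P[:,1],P[:,2]]
E
cat > fit.py <<'E'
from bench import vision
from h import *
kt,ks=vision.get_calibration('top'),vision.get_calibration('scene')
t=[((105,73),(130,-62,52)),((698,128),(-130,-62,52)),((68,350),(130,62,52)),((668,408),(-130,62,52))]
s=[((70,365),(-130,62,52)),((338,473),(-130,-62,52)),((632,130),(130,-62,52)),((393,45),(130,62,52)),((75,452),(-130,62,0)),((333,570),(-130,-62,0)),((628,208),(130,-62,0))]
tp=(np.array([a for a,_ in t])+.5)/5.7-.5+[225,165]; sp=(np.array([a for a,_ in s])+.5)/6-.5+[280,210]
tP=np.array([b for _,b in t])/1e3; sP=np.array([b for _,b in s])/1e3
def fit(w):
    def res(X):
        return np.r_[w[0]*(proj(kt,c2w(X,tP))-tp).ravel(),w[1]*(proj(ks,c2w(X,sP))-sp).ravel()]
    R=least_squares(res,[.6,.075,1.5]); return R.x,R.fun.round(1)
for w in [(1,1),(1,0),(0,1)]: print(w,*fit(w))
X=fit((1,1))[0]; np.save('X.npy',X)
# cover: origin & tab in case frame: project predictions
def loc(k,px,z):
    R=least_squares(lambda v:(proj(k,c2w(X,[v[0],v[1],z]))-px).ravel(),[0,0]); return R.x*1e3
T=lambda u:(np.array(u)+.5)/5.7-.5+[225,165]; S=lambda u:(np.array(u)+.5)/6-.5+[280,210]
for u in [(421,137),(672,155),(405,352),(650,374)]: print('cover top corners T',loc(kt,T(u),.05))
for u in [(255,222),(452,297),(112,358),(318,450)]: print('cover corners S',loc(ks,S(u),.05))
for u in [(330,200),(412,206),(324,272),(408,277)]: print('tab T',loc(kt,T(u),.05))
for u in [(513,172),(533,174),(487,313),(520,316)]: print('rib T',loc(kt,T(u),.064))
E
python3 fit.py
```

```text
(1, 1) [0.6029501  0.07666421 1.50426994] [-0.7 -0.3 -0.2  0.1 -0.4  0.1  0.8  0.1 -0.4 -1.1  0.2  0.5  0.8 -0.7
 -0.4 -0.8 -0.5  0.4  0.4  0.5 -0.4  1.8]
(1, 0) [0.60299652 0.07629273 1.50232168] [-0.5 -0.4 -0.   0.2 -0.3  0.   0.9  0.2 -0.  -0.   0.   0.   0.  -0.
 -0.  -0.  -0.   0.   0.   0.  -0.   0. ]
(0, 1) [0.60276566 0.07711442 1.5057218 ] [-0.  -0.  -0.   0.  -0.   0.   0.   0.  -0.4 -1.2  0.3  0.3  0.8 -0.8
 -0.5 -0.9 -0.5  0.3  0.5  0.3 -0.4  1.6]
cover top corners T [-11.02588616 -46.95340945]
cover top corners T [-120.36683664  -49.67940215]
cover top corners T [-13.7896376   48.21264943]
cover top corners T [-119.20928757   47.63312014]
cover corners S [-14.88273177  45.85288036]
cover corners S [-13.80727641 -47.45347863]
cover corners S [-118.52444433   48.58109622]
cover corners S [-120.39495948  -47.09281802]
tab T [ 25.24302512 -15.14037708]
tab T [-10.25976441 -15.95926308]
tab T [24.41943037 16.74574416]
tab T [-11.72963367  15.42290185]
rib T [-52.56817866 -31.6430313 ]
rib T [-61.17108667 -31.60755388]
rib T [-47.44909268  30.68728339]
rib T [-61.50058633  30.62318397]
```

The case pose agrees between the two cameras (0.603, 0.077, yaw 1.504 rad), and the cover and tab sizes and offsets match the description. Next I'll shut the gripper, move above the tab and press it under force guard.

```bash
cat >> h.py <<'E'
from scipy.spatial.transform import Rotation as Ro
def quat(X,sg):
    c,s=sg*np.cos(X[2]),sg*np.sin(X[2])
    return Ro.from_matrix(np.array([[-s,c,0],[c,s,0],[0,0,-1.]]).T).as_quat()
E
python3 - <<'E'
from bench import r,kinematics
from h import *
X=np.load('X.npy'); q0=np.array(r.get_obs()['q'])
W=lambda x,y,z: c2w(X,[x,y,z])[0]
best=None
for sg in (1,-1):
    q=kinematics.ik(W(.013,0,.2),quat(X,sg)); print(sg,q)
    if q is not None:
        d=abs(np.array(q)-q0).max()
        if best is None or d<best[0]: best=(d,sg)
sg=best[1]; np.save('sg.npy',sg)
r.grip(0.0); print('grip',r.get_obs()['gripper_width'],r.get_obs()['t'])
r.move_ptp(W(.013,0,.2),quat(X,sg))
r.line_to(W(.013,0,.065),v=.15)
o=r.get_obs(); f0=np.array(o['force']); print(o['t'],o['eef_pos'],f0)
z=.056
while z>.0395:
    r.line_to(W(.013,0,z),v=.03); o=r.get_obs(); f=np.array(o['force'])-f0
    print(round(z,4),round(o['eef_pos'][2],4),f.round(1),round(o['t'],2))
    if f[2]>14: break
    z-=.0015 if z>.044 else .0005
E
```

```text
1 [ 1.09193439e-01  2.57718164e-01  1.92745545e+00 -4.44089210e-16
  9.56419035e-01 -1.39507650e+00]
-1 [ 1.09193439e-01  2.57718164e-01  1.92745545e+00 -4.44089210e-16
  9.56419035e-01  1.74651615e+00]
grip 0.0003522647842254846 1.8667
5.4333 [0.60444283 0.0897343  0.065851  ] [ 0.15430582 -0.15172337  0.15287438]
0.056 0.0559 [0.6 0.2 0.4] 5.88
0.0545 0.0545 [-0.1  0.4 -0.7] 6.13
0.053 0.0529 [-0.5 -0.  -0.5] 6.38
0.0515 0.0514 [ 0.6  0.1 -0.9] 6.63
0.05 0.0499 [0.3 0.1 0.2] 6.88
0.0485 0.0484 [-0.8  0.2  0.5] 7.13
0.047 0.047 [ 0.1 -0.3  0.6] 7.38
0.0455 0.0454 [-0.1 -1.   1.4] 7.63
0.044 0.0438 [0.4 0.6 0.9] 7.88
0.0435 0.0435 [0.  0.5 1.9] 8.13
0.043 0.043 [-0.7  0.1  3.7] 8.38
0.0425 0.0425 [-0.6  0.5  3.7] 8.63
0.042 0.042 [-0.5 -0.6  3.3] 8.88
0.0415 0.0415 [-0.4  0.   2.5] 9.13
0.041 0.0412 [-1.7  0.2  7.3] 9.38
0.0405 0.0412 [-5.6 -0.3 16.6] 9.63
```

The force rose sharply at z 0.0412, which matches the fully-in height of 0.041. I'll retract, move behind the rib and check by camera.

Run:
```python
from bench import r,vision
from h import *
import cv2
X=np.load('X.npy')
W=lambda x,y,z: c2w(X,[x,y,z])[0]
r.line_to(W(.013,0,.085),v=.1)
r.line_to(W(-.092,0,.085),v=.12)
o=r.get_obs(); print(o['t'],o['eef_pos'],o['force'])
for c,(x,y,s) in {'scene':(280,200,6),'top':(225,165,5.7)}.items():
    im=vision.camera(c)[:,:,::-1]
    cv2.imwrite(f'pics/{c}1.png',cv2.resize(im[y:y+100,x:x+135],None,fx=s*.95,fy=s*.95,interpolation=cv2.INTER_CUBIC))
    T=np.linalg.inv(np.array(vision.get_calibration(c)['camera_from_world']))
    for n in ['tab_top','cover','rib_back']:
        for d in vision.tip_of(n,c)[:4]:
            p=(T@np.r_[d['position'],1])[:3]; cs=c2w([0,0,-X[2]],p-[X[0],X[1],0])[0]*1e3
            if abs(cs[0])<130 and abs(cs[1])<62: print(c,n,round(d['p'],2),cs.round(1))
```

```text
11.25 [ 0.59690041 -0.01474064  0.0849908 ] [ 0.87932111 -0.45389032  1.01002547]
scene tab_top 0.38 [ 6.3  5.7 46.8]
scene rib_back 0.67 [-67.    2.4  57.7]
top tab_top 0.63 [ 2.6 -2.  41.8]
```

View pics/scene1.png

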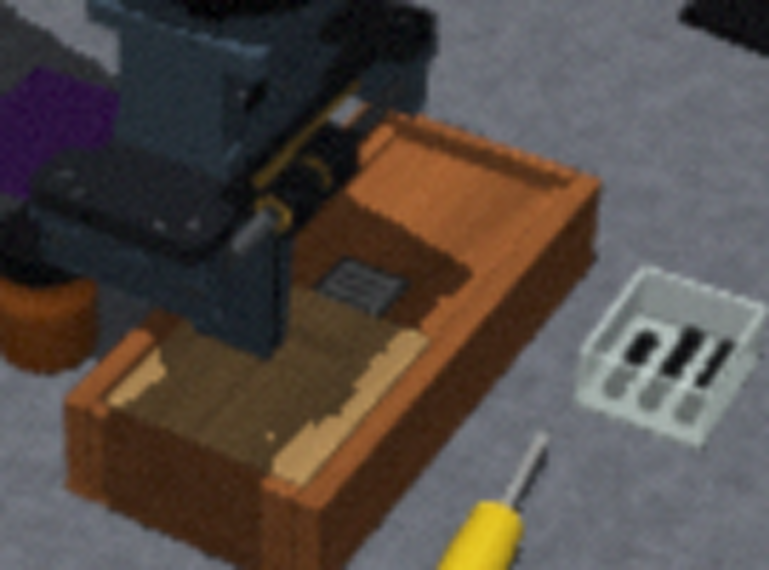

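View pics/top1.png

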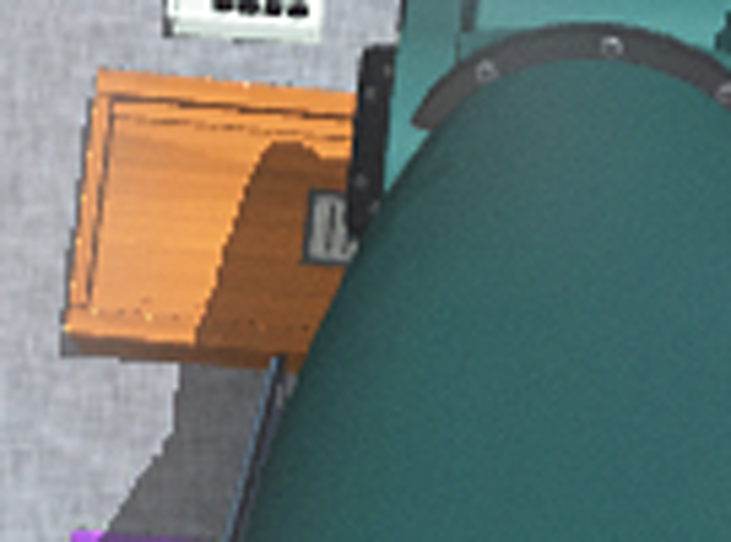

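The tab now lies flush with the deck in both views: scene (360,285) and top (330,228) in the crops. The cover is still closed. Next I'll lower the gripper behind the rib and push gently in monitored steps.

Run:
```python
from bench import r
from h import *
X=np.load('X.npy')
W=lambda x,y,z: c2w(X,[x,y,z])[0]
ax=np.array([np.cos(X[2]),np.sin(X[2]),0])
r.line_to(W(-.092,0,.054),v=.06)
o=r.get_obs(); f0=np.array(o['force']); print(o['t'],o['eef_pos'],f0.round(1))
x=-.092
while x<.0405:
    x=min(x+.011,.041)
    r.line_to(W(x,0,.054),v=.04); o=r.get_obs(); f=np.array(o['force'])-f0
    print(round(x,3),round(o['eef_pos'][2],4),'along',round(f@ax,1),f.round(1),round(o['t'],2))
    if np.linalg.norm(f)>7: print('STOP'); break
    if x>=.041: break
```

```text
12.3167 [ 0.59683671 -0.01513633  0.05388642] [-0.3 -0.2 -0.2]
-0.081 0.0542 along 0.2 [ 0.   0.2 -0.4] 12.74
-0.07 0.054 along 0.1 [ 0.5  0.1 -0.2] 13.17
-0.059 0.054 along -0.2 [-0.2 -0.2 -0.1] 13.59
-0.048 0.054 along 0.6 [-0.2  0.6  0.5] 14.02
-0.037 0.054 along 0.6 [ 0.6  0.6 -0.1] 14.44
-0.026 0.054 along 0.6 [0.2 0.6 0. ] 14.87
-0.015 0.054 along -0.4 [ 0.4 -0.4  0.5] 15.29
-0.004 0.054 along -0.5 [ 0.2 -0.5  0.9] 15.72
0.007 0.054 along 0.1 [-0.7  0.1  0.6] 16.14
0.018 0.054 along 0.0 [-0.1  0.   0. ] 16.57
0.029 0.054 along -0.2 [ 0.7 -0.2  0.2] 16.99
0.04 0.054 along -0.4 [ 0.2 -0.4  0.5] 17.42
0.041 0.054 along 0.8 [ 0.2  0.8 -0. ] 17.67
```

The push met no significant force. I'll back off slightly, lift clear and look at the result.

Run:
```python
from bench import r,vision
from h import *
import cv2
X=np.load('X.npy'); sg=int(np.load('sg.npy'))
W=lambda x,y,z: c2w(X,[x,y,z])[0]
r.line_to(W(.033,0,.054),v=.05)
r.line_to(W(.033,0,.2),v=.2)
r.move_ptp([.40,.40,.28],quat(X,sg))
o=r.get_obs(); print(o['t'],o['eef_pos'],np.round(o['force'],1))
for c,(x,y,s) in {'scene':(260,200,5.7),'top':(225,165,5.7)}.items():
    im=vision.camera(c)[:,:,::-1]; cv2.imwrite(f'pics/{c}2full.png',im)
    cv2.imwrite(f'pics/{c}2.png',cv2.resize(im[y:y+100,x:x+135],None,fx=s,fy=s,interpolation=cv2.INTER_CUBIC))
    T=np.linalg.inv(np.array(vision.get_calibration(c)['camera_from_world']))
    for n in ['cover','rib_back']:
        for d in vision.tip_of(n,c)[:5]:
            p=(T@np.r_[d['position'],1])[:3]; cs=c2w([0,0,-X[2]],p-[X[0],X[1],0])[0]*1e3
            if abs(cs[0])<130 and abs(cs[1])<62: print(c,n,round(d['p'],2),cs.round(1))
```

```text
20.225 [0.40050558 0.39943243 0.27954219] [ 0.9 -0.2  0.1]
scene cover 0.79 [47.8  0.2 44.8]
scene rib_back 0.94 [49.3  0.4 57.5]
top cover 0.85 [47.9 -2.1 46.9]
top rib_back 0.75 [48.5  0.3 52.5]
```

View pics/top2.png

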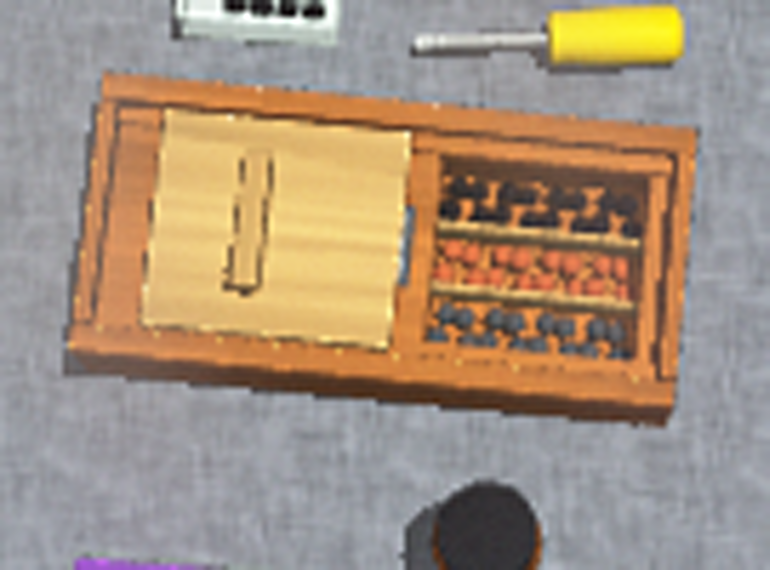

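View pics/scene2full.png

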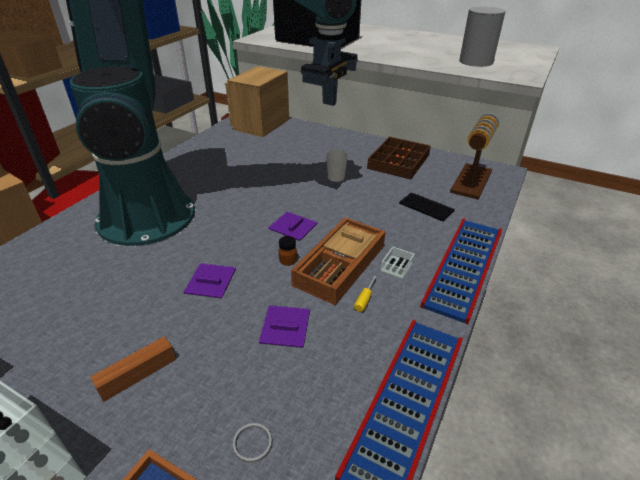

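The cover lies flat on the deck at case x of about +47 mm, past the +34 mm needed. The whole bay shows, at (540,255) in the top crop, and nothing else has moved. I'll hand it in.

```bash
python3 -c "
from bench import r,job_done
job_done(); print(r.get_obs()['t'])"
```

```text
the job is handed in; nothing more can be done
the job is handed in; nothing more can be done
```

The case is open and handed in at about 20 s of robot time: I pressed the tab fully in, then pushed the cover along the case onto the deck until the bead bay was completely uncovered.

- **Tab:** I pressed it straight down with the shut fingers. They stopped hard at z 0.0412 m, close to the stated 0.041 m, with about 17 N on the tool. Both cameras then showed the tab flush with the deck.
- **Cover:** I pushed it by the rib's rear face at low speed, with under 1 N showing at each step. Both cameras now put its origin at case x of about +48 mm, past the +34 mm needed and short of the end wall at +68 mm. It lies flat, with its height reading 45 to 47 mm against the stated 44 mm.
- **Surroundings:** The bay shows fully in the top picture. By eye, the other things look unmoved between the first and last pictures. The arm was clear of everything when I handed in.

One reading was off: after the press, the scene camera's network put the tab top at 47 mm at low confidence (0.38). The top camera gave 42 mm, and the pictures and the hard stop agreed with that, so I discounted it.

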